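# Restock the bracket feeder and hang up its pails

### The job

Load every angle bracket that lies on the bench into the sloping feeder chute: set each into the open upper end on its foot, foot on the lipped side, so that it slides down under the keeper lip and queues above the stop. Also hang the two empty pails they came in by their handles on the two hooks of the stand, one on each, balanced and hanging free, and leave the other things on the bench alone. Either may be done first; a bracket may get knocked about meanwhile, so check that all are in the chute at the end.

Things in the scene. Friction and masses are not known exactly. Their poses are not given: they have to be found in the camera images.
- chute: sloping feeder channel, 262 long, 28 deg incline, slippery white floor, aluminium walls. Origin: on the floor, mid-width, at the lower end against the 26 high stop. Axes: x uphill along the floor, y across, z square to the floor (28 deg off vertical). Inside y -19 to +19. Floor 35 above the bench at the stop, 158 at the upper end. Rightly set brackets slide down by themselves and queue
- chute_load (a point): middle of the loading zone, on the channel floor (x 226, y 0, z 0 in the chute's frame, same axes as the chute). Zone: x 190 to 262, open above, no lip; walls 9 high, 5 thick, flaring from 38 apart to 50 apart at the upper end, which is open
- chute_throat (a point): lower end of the loading zone, on the floor, mid-width (x 190). From here down to the stop the -y wall is 9 high and the +y wall 16 high, with a lip reaching in over y +5 to +19, 12 clear below it, 4 thick. A bracket passes only on its foot, length along x, foot (+y of the bracket) to the chute's +y under the lip, web at -y; turned about, its web jams against the lip
- hook_seat0 (a point): left (+y) one of two hooks, 140 apart, on a fixed steel stand: where the centre of a pail's bar lies when hung (233.5 above the bench). Hook opens to -x, z up; the bar should lie along y. Wire 8 thick; upturned tip 22 in front (-x), its top 17.5 above this point; arm goes back to +x, its top 11.5 above this point, to a 14 thick crossbar 85 behind (top 14.5 above) on a central post. Base 12 thick, 30 to 150 behind, 240 wide
- pail0_bar (a point): small open aluminium pail with rigid arched steel handle (two alike, either hook will do): centre of the handle's straight top bar. Bar round, 9 thick, 100 long along the pail's y, 125 above the pail's underside; legs run from its ends to the rim. Pail 80 across the rim, 68 high, z up, about 0.16 kg. The bar can be pinched 28 to either side of its middle, leaving the middle free for the hook
- hook_seat1 (a point): right (-y) one of two hooks, 140 apart, on a fixed steel stand: where the centre of a pail's bar lies when hung (233.5 above the bench). Hook opens to -x, z up; the bar should lie along y. Wire 8 thick; upturned tip 22 in front (-x), its top 17.5 above this point; arm goes back to +x, its top 11.5 above this point, to a 14 thick crossbar 85 behind (top 14.5 above) on a central post. Base 12 thick, 30 to 150 behind, 240 wide
- pail1_bar (a point): small open aluminium pail with rigid arched steel handle (two alike, either hook will do): centre of the handle's straight top bar. Bar round, 9 thick, 100 long along the pail's y, 125 above the pail's underside; legs run from its ends to the rim. Pail 80 across the rim, 68 high, z up, about 0.16 kg. The bar can be pinched 28 to either side of its middle, leaving the middle free for the hook
- bracket0_web (a point): aluminium angle bracket (L section), lying on its foot; one of up to six alike. This point is the centre of the upright web, half-way up (15 above the underside). Axes: x along the 30 mm length, z up (square to the foot), the foot extends to +y. Foot 30 x 34 x 8 thick (y -5 to +29 from this point); web 10 thick (y -5 to +5), 30 high overall, flush with one edge of the foot; 42 g. Dark hole mark on the foot.
- bracket1_web (a point): aluminium angle bracket (L section), lying on its foot; one of up to six alike. This point is the centre of the upright web, half-way up (15 above the underside). Axes: x along the 30 mm length, z up (square to the foot), the foot extends to +y. Foot 30 x 34 x 8 thick (y -5 to +29 from this point); web 10 thick (y -5 to +5), 30 high overall, flush with one edge of the foot; 42 g. Dark hole mark on the foot.
- bracket2_web (a point): aluminium angle bracket (L section), lying on its foot; one of up to six alike. This point is the centre of the upright web, half-way up (15 above the underside). Axes: x along the 30 mm length, z up (square to the foot), the foot extends to +y. Foot 30 x 34 x 8 thick (y -5 to +29 from this point); web 10 thick (y -5 to +5), 30 high overall, flush with one edge of the foot; 42 g. Dark hole mark on the foot.
- bracket3_web (a point): aluminium angle bracket (L section), lying on its foot; one of up to six alike. This point is the centre of the upright web, half-way up (15 above the underside). Axes: x along the 30 mm length, z up (square to the foot), the foot extends to +y. Foot 30 x 34 x 8 thick (y -5 to +29 from this point); web 10 thick (y -5 to +5), 30 high overall, flush with one edge of the foot; 42 g. Dark hole mark on the foot.
- bracket4_web (a point): aluminium angle bracket (L section), lying on its foot; one of up to six alike. This point is the centre of the upright web, half-way up (15 above the underside). Axes: x along the 30 mm length, z up (square to the foot), the foot extends to +y. Foot 30 x 34 x 8 thick (y -5 to +29 from this point); web 10 thick (y -5 to +5), 30 high overall, flush with one edge of the foot; 42 g. Dark hole mark on the foot.
- bracket5_web (a point): aluminium angle bracket (L section), lying on its foot; one of up to six alike. This point is the centre of the upright web, half-way up (15 above the underside). Axes: x along the 30 mm length, z up (square to the foot), the foot extends to +y. Foot 30 x 34 x 8 thick (y -5 to +29 from this point); web 10 thick (y -5 to +5), 30 high overall, flush with one edge of the foot; 42 g. Dark hole mark on the foot.
- tray: blue open parts tray 90 x 130 x 45, bystander; origin at the centre of its underside
- cleaner: white plastic bottle, 56 across, 160 high, bystander; origin at the centre of its underside
- driver: screwdriver lying on the bench, bystander
There are look-alikes about, which are no part of the job. What is shaped like the part that bears bracket1_web but yellow is not meant. Leave any yellow look-alike of the part that bears pail1_bar alone.

How it is judged:
At the end, for the whole second after the job is handed in: Every bracket present rests on the chute floor below the loading zone (web centre 8 to 176 mm from the stop, web on the -y side, within 0.17 rad of the chute); each pail hangs still on its own hook, bar centre within 32 mm of the seat (17 fore and aft), above 220 mm, tilt under 0.35 rad (x of bracket0_web in the frame of chute between 0.008 and 0.176 m and y of bracket0_web in the frame of chute between -0.019 and -0.005 m and z of bracket0_web in the frame of chute between 0.008 and 0.021 m and angle between the x axis of each of bracket0_web, bracket1_web, bracket2_web, bracket3_web, bracket4_web, bracket5_web and the x axis of chute, either way round below 0.17 rad and linear speed of each of bracket0, bracket1, bracket2, bracket3, bracket4, bracket5 below 0.02 m/s and x of bracket1_web in the frame of chute between 0.008 and 0.176 m and y of bracket1_web in the frame of chute between -0.019 and -0.005 m and z of bracket1_web in the frame of chute between 0.008 and 0.021 m and x of bracket2_web in the frame of chute between 0.008 and 0.176 m and y of bracket2_web in the frame of chute between -0.019 and -0.005 m and z of bracket2_web in the frame of chute between 0.008 and 0.021 m and x of bracket3_web in the frame of chute between 0.008 and 0.176 m and y of bracket3_web in the frame of chute between -0.019 and -0.005 m and z of bracket3_web in the frame of chute between 0.008 and 0.021 m and x of bracket4_web in the frame of chute between 0.008 and 0.176 m and y of bracket4_web in the frame of chute between -0.019 and -0.005 m and z of bracket4_web in the frame of chute between 0.008 and 0.021 m and x of bracket5_web in the frame of chute between 0.008 and 0.176 m and y of bracket5_web in the frame of chute between -0.019 and -0.005 m and z of bracket5_web in the frame of chute between 0.008 and 0.021 m and ((distance between pail0_bar and hook_seat0 below 0.032 m and x of pail0_bar in the frame of hook_seat0 between -0.017 and 0.017 m and distance between pail1_bar and hook_seat1 below 0.032 m and x of pail1_bar in the frame of hook_seat1 between -0.017 and 0.017 m) or (distance between pail0_bar and hook_seat1 below 0.032 m and x of pail0_bar in the frame of hook_seat1 between -0.017 and 0.017 m and distance between pail1_bar and hook_seat0 below 0.032 m and x of pail1_bar in the frame of hook_seat0 between -0.017 and 0.017 m)) and height (world z) of each of pail0_bar, pail1_bar above 0.22 m and angle between each of pail0_bar, pail1_bar's own z axis and vertical below 0.35 rad and linear speed of each of pail0, pail1 below 0.06 m/s); the robot touches nothing.
It fails at once if the tray is disturbed (moved more than 30 mm) (distance of tray from where it was at the start of the episode above 0.03 m).
It fails at once if the cleaner is disturbed (moved more than 30 mm) (distance of cleaner from where it was at the start of the episode above 0.03 m).
It fails at once if the driver is disturbed (moved more than 30 mm) (distance of driver from where it was at the start of the episode above 0.03 m).
Of bracket0, bracket1, bracket2, bracket3, bracket4, bracket5 only 4 to 6 are there at a start; the rules pass over those that are not, and their reading is None.
At some moment in a run one of bracket0, bracket1, bracket2, bracket3, bracket4, bracket5 may be knocked a few centimetres aside while the robot is not near it.
It also fails if it takes over 210 s, if anything falls off the work surface, if the arm or the gripper's body presses on something with over 40 N, if the wrist force passes 120 N, or if a joint passes its speed limit or range.

### The arm

A 7-joint arm with a two-finger parallel gripper is mounted at the origin on the work surface. World frame = base frame: x ahead of the robot, y to its left, z up, the work surface at z = 0. Lengths are in m, angles in rad, forces in N, time in s.
With the tool pointing down it reaches from about 0.425 to 0.825 m from the base axis. Payload 3.6 kg.
Tool frame: the origin (TCP) lies midway between the tips of the shut fingers; the grasp point (between the pads) lies 19 mm behind it; z points along the fingers, y is the line along which they close (so a half turn about z gives the same grasp; the last joint's range is limited). The gripper opens to 85 mm and grips with 20 to 120 N. Pads are 22 mm wide; open, the fingers measure 114 mm over their backs; the gripper's body (76 mm by 85 mm) begins 54 mm behind the grasp point. The pads swing forward as they close: fully open they stand 13 mm farther back than shut.
Start: joints at [1.131, 0.615, -0.013, 1.423, 0.008, 1.103, -0.04], TCP at [0.261, -0.595, 0.231] pointing down, gripper open.
Joint ranges: [-3.12, 3.12], [-0.3, 2.06], [-1.34, 1.32], [0.26, 2.42], [-1.36, 4.5], [0.01, 1.98], [-2.84, 2.84]. Speed limits (rad/s): [2.79, 2.79, 3.14, 3.14, 3.14, 3.14, 3.14].

### API

Orientations are given as a unit quaternion [x, y, z, w].
In Python, from bench import ctrl, vision, job, spotter gives the robot as it stands. Calls block until the motion is done:
- ctrl.movep(position, orientation): joint-space move of the TCP to a pose.
- ctrl.servo_line(position, attitude=None, rate=0.15): straight line of the TCP; attitude=None keeps the orientation; rate is the mean speed in m/s.
- ctrl.move_j(angles): joint-space move.
- ctrl.command_gripper(opening, squeeze=None): finger opening in m; squeeze is the grip in N (None keeps the last); returns when the fingers have stopped.
- ctrl.pause(seconds).
- ctrl.inverse_kinematics(position, orientation): joint angles nearest the present ones, or None.
- vision.capture(name): name is "scene" or "side" or "wrist"; returns a dict with "color" (480x640x3 uint8, red, green, blue), "fx", "fy", "cx", "cy" (pixels), "position" and "rotation" of the camera in the world; the wrist camera has in their place "hand_eye" (4x4, takes a point from camera to tool coordinates, whose origin is the TCP and whose axes are the flange's). Camera axes: x right, y down, z forward; pixel columns grow to the right and rows downward; lengths in m; the calibration is good to about 2 mm. A picture is of the moment at which its call begins: read the wrist's pose just before it. There is no depth.
A pose or a line that the arm cannot do raises ctrl.IKError and nothing moves.
- job.sign_off(): hands the job in; it is judged then, once.
Trained networks look in a picture, given as the dict that the camera call returned (one of the last four; its "shot" number tells which), for a name from the list of things; names that differ only in an ending like _2 or _b are one class to them, and where a whole thing is asked for, a point or a joint stands for the part that bears it (a point fixed in the world has none). Each returns a list of dicts, best first, with "p" (0 to 1); they miss things now and then, are a little off and sometimes report something else, mostly with a low value. They report only what shows in the picture. A call takes as long as a camera call. They do not tell look-alikes from the thing itself.
- spotter.find_in(picture, label): "box" ([left, top, width, height] in pixels, round what is visible of it).
- spotter.regions_of(picture, label): "pixels" (480x640 bool, what is visible of it) and "box" ([left, top, width, height] in pixels, round what is visible of it).
Readings, each from a call of its own:
- ctrl.read_time_s(): time.
- ctrl.read_joint_positions(): joint angles.
- ctrl.read_qd(): joint speeds.
- ctrl.read_tau(): joint torques, N m.
- ctrl.read_tool_pos(): TCP position.
- ctrl.read_ee_rot(): TCP orientation.
- ctrl.read_contact_force(): force on the tool from outside, world axes, zero at the start.
- ctrl.read_moment(): the same for the moment, N m.
- ctrl.read_opening(): finger opening in m.
- ctrl.read_grasp_force(): force on a finger pad.
Only numpy, scipy, OpenCV 4.12 (cv2) and the standard library are available. Lean on these libraries where they do the work, as an engineer would, in place of code of your own. Each camera call takes 0.05 s, during which the arm holds its last target. There are 200 camera calls.

## Working session

There is one attempt and no reset: what is moved stays moved. The work goes in short steps, each a Python script; the robot and the scene stay as the last script left them, time stands still between calls to the robot, and variables do not carry over. Pictures are saved under pics/ and viewed, at most 14 in all, crops included, and the job is handed in when it is done.

```bash
ls; mkdir -p pics
python3 - <<'E'
from bench import ctrl, vision, job, spotter
import cv2,numpy as np
print(ctrl.read_time_s(),ctrl.read_tool_pos(),ctrl.read_ee_rot())
for n in ["scene","side"]:
    p=vision.capture(n)
    cv2.imwrite(f"pics/{n}0.png",p["color"][:,:,::-1])
    print(n,p["fx"],p["fy"],p["cx"],p["cy"],np.round(p["position"],4).tolist(),np.round(p["rotation"],4).tolist())
    for l in ["bracket0_web","pail0_bar","chute","hook_seat0","chute_load","chute_throat","tray","cleaner","driver"]:
        try:
            print(l,[(np.round(d["box"]).astype(int).tolist(),round(d["p"],2)) for d in spotter.find_in(p,l)])
        except Exception as e: print(l,repr(e))
E
```

```text
pics
0.0 [ 0.2604561  -0.59468338  0.23015768] [ 9.78773833e-01  2.04939328e-01 -2.58650490e-04 -1.26050319e-03]
scene 550.2507545254583 550.2507545254583 307.07023488554006 246.91062276090219 [1.2285, -0.1532, 1.156] [0.7118, 0.6361, -0.1916, -0.2278]
bracket0_web [([357, 239, 18, 14], 0.49)]
pail0_bar [([285, 298, 18, 18], 0.59), ([214, 204, 42, 49], 0.55)]
chute [([401, 198, 104, 54], 0.76), ([314, 253, 21, 14], 0.65)]
hook_seat0 [([129, 220, 99, 162], 0.92), ([314, 251, 19, 16], 0.44)]
chute_load [([400, 201, 105, 52], 0.88)]
chute_throat [([400, 198, 104, 54], 0.78)]
tray [([328, 300, 13, 14], 0.62), ([380, 321, 71, 63], 0.61)]
cleaner [([243, 320, 27, 51], 0.83), ([218, 206, 37, 45], 0.35)]
driver [([312, 321, 28, 79], 0.88)]
side 461.14902983145964 461.14902983145964 311.68590607115783 240.36064796055376 [-0.0346, 0.7671, 0.7387] [-0.2515, 0.8318, -0.4719, 0.1488]
bracket0_web [([291, 319, 15, 19], 0.59)]
pail0_bar [([370, 228, 27, 57], 0.71), ([301, 156, 74, 83], 0.71)]
chute [([160, 308, 139, 75], 0.55), ([273, 197, 18, 54], 0.29)]
hook_seat0 [([301, 156, 74, 82], 0.9)]
chute_load [([161, 313, 138, 74], 0.93)]
chute_throat [([160, 310, 139, 79], 0.83)]
tray [([158, 272, 60, 49], 0.69)]
cleaner [([274, 201, 16, 49], 0.91)]
driver [([229, 246, 29, 36], 0.57), ([289, 260, 10, 14], 0.48), ([308, 290, 18, 18], 0.17)]
```

Run:
```python
import cv2
a=cv2.imread("pics/scene0.png");b=cv2.imread("pics/side0.png")
a=cv2.resize(a[170:410,110:530],(800,457),interpolation=cv2.INTER_CUBIC);cv2.imwrite("pics/scene0c.png",a)
b=cv2.resize(b[140:400,140:420],(646,600),interpolation=cv2.INTER_CUBIC);cv2.imwrite("pics/side0c.png",b)
```

```text
(no output)
```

View pics/scene0c.png

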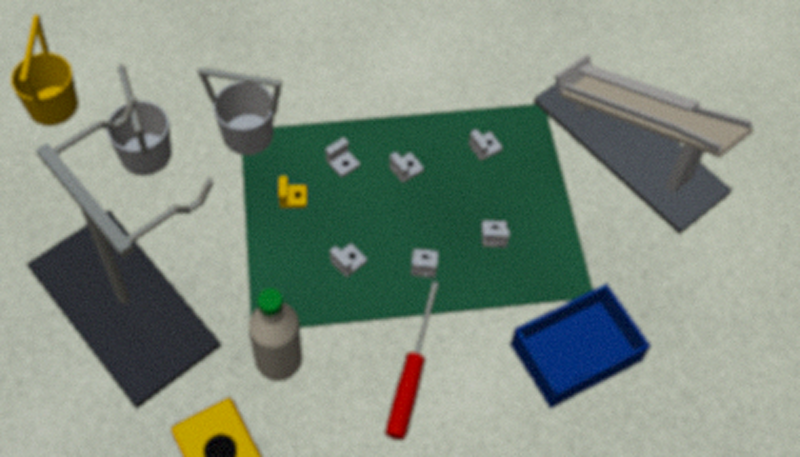

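View pics/side0c.png

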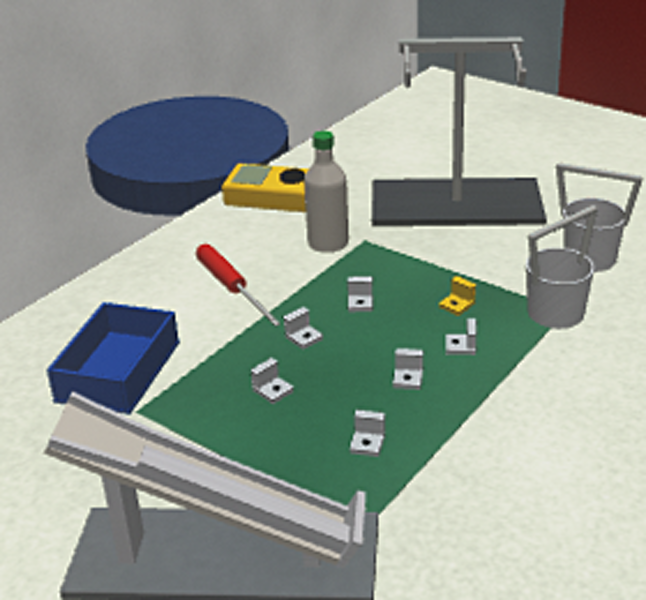

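The scene crop shows six grey brackets on the mat, at (343,157), (405,165), (485,143), (348,258), (425,262) and (495,233), plus a yellow look-alike at (292,192). Two steel pails stand at (140,135) and (245,115), with a yellow pail at (45,85). The stand is at left and the chute at upper right. Grey parts match the description and the yellow ones are excluded.

```bash
cat > h.py <<'E'
from bench import ctrl, vision, job, spotter
import numpy as np, cv2
from scipy.spatial.transform import Rotation as R
from scipy.optimize import least_squares
SC=dict(fx=550.2507545254583,cx=307.07023488554006,cy=246.91062276090219,position=[1.2285,-.1532,1.156],rotation=[0.7118,0.6361,-0.1916,-0.2278])
SD=dict(fx=461.14902983145964,cx=311.68590607115783,cy=240.36064796055376,position=[-0.0346,0.7671,0.7387],rotation=[-0.2515,0.8318,-0.4719,0.1488])
def rot(r):
    r=np.array(r,float); return R.from_quat(r) if r.size==4 else R.from_matrix(r)
def proj(c,P):
    q=rot(c["rotation"]).inv().apply(np.atleast_2d(P)-c["position"])
    return np.c_[c["cx"]+c["fx"]*q[:,0]/q[:,2],c["cy"]+c["fx"]*q[:,1]/q[:,2]]
def hit(c,uv,z):
    uv=np.atleast_2d(uv)
    d=rot(c["rotation"]).apply(np.c_[(uv[:,0]-c["cx"])/c["fx"],(uv[:,1]-c["cy"])/c["fx"],np.ones(len(uv))])
    p=np.array(c["position"]); return p+d*((z-p[2])/d[:,2])[:,None]
def wrist():
    p=np.array(ctrl.read_tool_pos()); r=R.from_quat(ctrl.read_ee_rot())
    c=vision.capture("wrist"); H=np.array(c["hand_eye"])
    c["position"]=p+r.apply(H[:3,3]); c["rotation"]=(r*R.from_matrix(H[:3,:3])).as_quat()
    return c
def down(yaw):  # tool z down, closing axis y at angle yaw from world x
    y=np.array([np.cos(yaw),np.sin(yaw),0]); z=np.array([0,0,-1.]); x=np.cross(y,z)
    return R.from_matrix(np.c_[x,y,z])
def save(c,n,crop=None,size=None):
    im=c["color"][:,:,::-1]
    if crop: im=im[crop[1]:crop[3],crop[0]:crop[2]]
    if size: im=cv2.resize(im,size,interpolation=cv2.INTER_CUBIC)
    cv2.imwrite(f"pics/{n}.png",im)
E
python3 - <<'E'
from h import *
s=lambda *a:np.array(a)/1.905+[110,170]
d=lambda *a:np.array(a)/2.307+[140,140]
f=lambda n,c,uv,z:print(n,np.round(hit(c,uv,z),3).tolist())
f("brk",SC,s((343,162),(405,168),(485,147),(348,262),(425,265),(495,237),(292,195)),0.01)
f("brkside",SD,d((360,298),(303,328),(270,383),(460,340),(408,372),(367,436)),0.01)
f("pailrim",SC,s((140,122),(245,105),(45,75)),.068)
f("pailrim side",SD,d((595,212),(560,268)),.068)
f("stand crossbar",SC,s((45,150),(125,243)),.248)
f("stand crossbar sd",SD,d((400,43),(523,40)),.248)
f("stand base",SC,s((30,265),(138,405),(218,345)),.012)
f("stand base sd",SD,d((373,222),(545,222),(538,180),(375,180)),.012)
f("chute base sd",SD,d((375,600),(378,512),(90,508)),.012)
f("chute base sc",SC,s((537,98),(680,230),(730,188)),.012)
f("chute top sc",SC,s((720,148),(750,125)),.165)
f("chute top sd",SD,d((47,450),(72,395)),.165)
f("chute stop sc",SC,s((558,80),(588,60)),.05)
f("chute stop sd",SD,d((345,555),(360,495)),.055)
f("tray,bottle,driver",SC,s((580,350),(275,370),(435,285),(398,435)),0.0)
print(ctrl.inverse_kinematics([.5,0,.45],down(0).as_quat()))
c=wrist();print(np.round(c["hand_eye"],3).tolist(),c["fx"],c["cx"],c["cy"])
E
```

```text
brk [[0.465, -0.086, 0.01], [0.483, -0.006, 0.01], [0.461, 0.104, 0.01], [0.613, -0.095, 0.01], [0.628, -0.001, 0.01], [0.598, 0.092, 0.01], [0.509, -0.157, 0.01]]
brkside [[0.606, -0.092, 0.01], [0.626, -0.005, 0.01], [0.593, 0.094, 0.01], [0.461, -0.085, 0.01], [0.478, -0.004, 0.01], [0.455, 0.106, 0.01]]
pailrim [[0.415, -0.341, 0.068], [0.402, -0.207, 0.068], [0.325, -0.465, 0.068]]
pailrim side [[0.418, -0.344, 0.068], [0.396, -0.201, 0.068]]
stand crossbar [[0.576, -0.408, 0.248], [0.696, -0.323, 0.248]]
stand crossbar sd [[0.693, -0.313, 0.248], [0.565, -0.408, 0.248]]
stand base [[0.576, -0.482, 0.012], [0.77, -0.349, 0.012], [0.707, -0.257, 0.012]]
stand base sd [[0.696, -0.248, 0.012], [0.501, -0.375, 0.012], [0.565, -0.478, 0.012], [0.764, -0.35, 0.012]]
chute base sd [[0.33, 0.272, 0.012], [0.385, 0.187, 0.012], [0.613, 0.331, 0.012]]
chute base sc [[0.389, 0.189, 0.012], [0.614, 0.327, 0.012], [0.56, 0.41, 0.012]]
chute top sc [[0.595, 0.34, 0.165], [0.567, 0.385, 0.165]]
chute top sd [[0.553, 0.399, 0.165], [0.589, 0.342, 0.165]]
chute stop sc [[0.39, 0.212, 0.05], [0.36, 0.261, 0.05]]
chute stop sd [[0.356, 0.277, 0.055], [0.385, 0.214, 0.055]]
tray,bottle,driver [[0.755, 0.167, 0.0], [0.74, -0.194, 0.0], [0.651, 0.009, 0.0], [0.833, -0.061, 0.0]]
[ 0.38615046  0.27752279 -0.60272994  1.41482564  0.15637256  1.49716746
 -0.21008744]
[[-0.0, -0.947, -0.322, 0.083], [1.0, -0.0, -0.0, 0.0], [0.0, -0.322, 0.947, -0.144], [0.0, 0.0, 0.0, 1.0]] 335.53864934350867 317.8216745136265 241.30711939896688
```

Run:
```python
from h import *
import pickle
ctrl.servo_line([.30,-.50,.40],rate=.3)
P={}
for n,p in [("stand",[.47,-.27,.42]),("mat",[.50,0,.25]),("chute",[.45,.27,.33])]:
    ctrl.movep(p,down(-np.pi/2).as_quat()); ctrl.pause(.2)
    c=wrist(); P[n]=c; save(c,n+"1")
    for l in ["bracket0_web","pail0_bar","chute","hook_seat0"]:
        print(n,l,[(np.round(d["box"]).astype(int).tolist(),round(d["p"],2)) for d in spotter.find_in(c,l)])
pickle.dump(P,open("P.pkl","wb"))
print(ctrl.read_time_s())
# IK test for placing
for y in (0,1):
    u=np.array([.85,.53,0]);u/=np.linalg.norm(u);t=np.radians(28)
    z=np.r_[np.sin(t)*u[:2],-np.cos(t)];yy=np.array([-u[1],u[0],0])*(1-2*y)
    q=R.from_matrix(np.c_[np.cross(yy,z),yy,z]).as_quat()
    print(ctrl.inverse_kinematics([.54,.345,.16],q))
    for s in(0,1): print(ctrl.inverse_kinematics([.64,-.25,.3],down(np.radians(-55.6+180*s)).as_quat()))
```

```text
stand bracket0_web [([78, 176, 29, 28], 0.76)]
stand pail0_bar [([237, 198, 71, 58], 0.65)]
stand chute [([0, 211, 26, 41], 0.79)]
stand hook_seat0 [([274, 0, 210, 173], 0.57), ([240, 0, 38, 17], 0.47)]
mat bracket0_web [([214, 225, 37, 30], 0.7)]
mat pail0_bar [([456, 252, 137, 99], 0.58), ([369, 217, 41, 43], 0.52)]
mat chute [([0, 216, 142, 122], 0.62)]
mat hook_seat0 [([574, 0, 65, 179], 0.6)]
chute bracket0_web [([419, 170, 38, 31], 0.83)]
chute pail0_bar [([624, 205, 16, 42], 0.95)]
chute chute [([175, 47, 186, 222], 0.68)]
chute hook_seat0 []
6.6333
[ 0.07157192  0.80802247 -1.15111211  1.96314255  1.46780741  0.79467558
  0.2477255 ]
[ 0.40806131  0.63787885 -0.13454726  1.18489082  0.08247051  1.32396834
 -0.6908561 ]
[ 0.81843982  0.84631857 -1.15020831  1.16790412  0.75287547  1.54937356
  1.99243702]
[-0.55564337  0.52956041 -0.08727904  1.98142932  0.47457744  0.16112369
 -2.08430951]
[ 0.40806131  0.63787885 -0.13454726  1.18489082  0.08247051  1.32396834
 -0.6908561 ]
[ 0.81843982  0.84631857 -1.15020831  1.16790412  0.75287547  1.54937356
  1.99243702]
```

View pics/stand1.png

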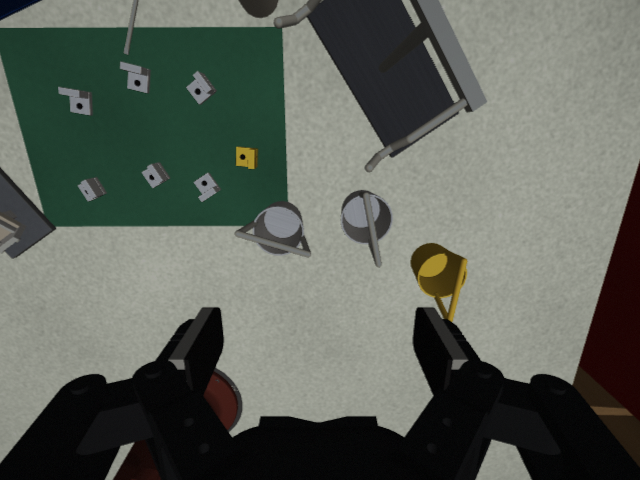

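View pics/mat1.png

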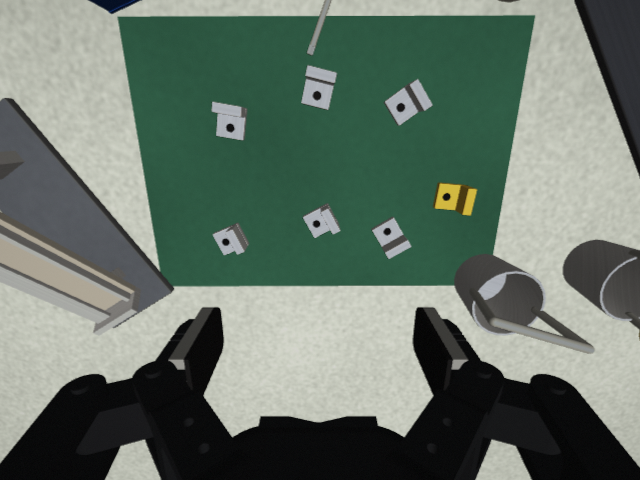

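View pics/chute1.png

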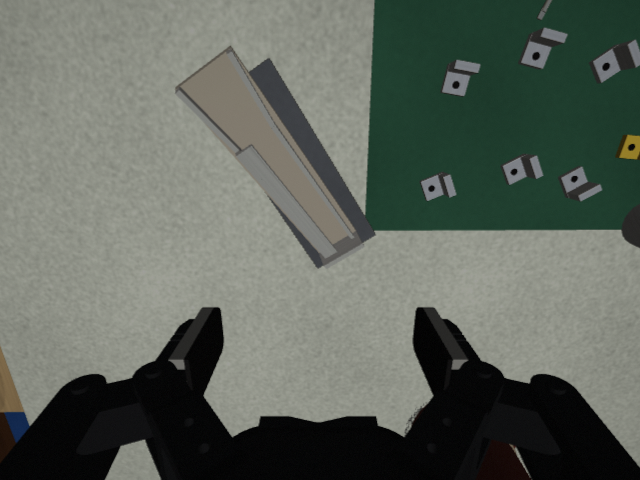

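The stand view shows the grey pails with bars (236,234)-(308,254) and (367,196)-(378,265), and hook tips at about (278,21) and (370,168). The mat view shows the six grey brackets, with the yellow one at (456,198). The chute view shows the lip on the left (+y) side, starting at (245,150), with the upper end at (205,70). Next I fit poses from these.

```bash
cat >> h.py <<'E'
CPITCH=np.radians(28)
def chuteT(p):
    return R.from_euler("z",p[2])*R.from_euler("y",-CPITCH), np.array([p[0],p[1],.035])
def solve(cs,pts,uvs,tf,p0):
    f=lambda p:np.concatenate([(proj(c,tf(p)[0].apply(np.array([q]))+tf(p)[1])-uv).ravel() for c,q,uv in zip(cs,pts,uvs)])
    s=least_squares(f,p0,loss="soft_l1"); return s.x,f(s.x).reshape(-1,2)
def box(x,y,z): return np.array([[a,b,c] for a in x for b in y for c in z])
BR=[box((-.015,.015),(-.005,.029),(-.015,-.007)),box((-.015,.015),(-.005,.005),(-.015,.015))]
def render(c,p,shape,r0=None,z0=.015):
    m=np.zeros(shape,np.uint8); K=16
    for b in BR:
        uv=proj(c,R.from_euler("z",p[2]).apply(b)+[p[0],p[1],z0])
        cv2.fillConvexPoly(m,cv2.convexHull(np.round(uv*K).astype(np.int32)),1,cv2.LINE_8,4)
    return m
def fitbracket(c,mask,xy):
    from scipy.optimize import minimize
    H=cv2.cvtColor(c["color"],cv2.COLOR_RGB2GRAY).astype(float)
    cost=lambda p:1-np.logical_and(r:=render(c,p,mask.shape),mask).sum()/max(1,np.logical_or(r,mask).sum())
    best=[]
    for a in np.arange(0,2*np.pi,np.pi/6):
        p0=np.r_[np.array(xy)-.008*np.array([-np.sin(a),np.cos(a)]),a]
        s=minimize(cost,p0,method="Nelder-Mead",options=dict(initial_simplex=p0+np.r_[np.zeros((1,3)),np.diag([.006,.006,.3])],maxiter=120))
        w=R.from_euler("z",s.x[2]).apply([0,.017,0])+[s.x[0],s.x[1],.008]
        u,v=np.round(proj(c,w)[0]).astype(int)
        best.append((s.fun+(0.002*max(0,H[v-1:v+2,u-1:u+2].mean()-60)),s.fun,s.x))
    return min(best,key=lambda t:t[0])
def brackets(c,lo=(.40,-.2),hi=(.72,.2)):
    hsv=cv2.cvtColor(c["color"],cv2.COLOR_RGB2HSV).astype(int)
    green=(hsv[...,0]>50)&(hsv[...,0]<90)&(hsv[...,1]>70)
    yel=(hsv[...,0]>15)&(hsv[...,0]<40)&(hsv[...,1]>120)
    m=~green; n,l,st,ce=cv2.connectedComponentsWithStats(m.astype(np.uint8))
    out=[]
    for i in range(1,n):
        w=hit(c,ce[i],.01)[0]; A=st[i,4]*((c["position"][2]-.01)/c["fx"])**2
        k=l==i
        if not(6e-4<A<2.6e-3) or (yel&k).sum()>.3*k.sum() or not np.all((w[:2]>lo)&(w[:2]<hi)): continue
        k=cv2.morphologyEx(k.astype(np.uint8),cv2.MORPH_CLOSE,np.ones((5,5)))
        kk=cv2.findContours(k,cv2.RETR_EXTERNAL,cv2.CHAIN_APPROX_NONE)[0]; k=cv2.drawContours(np.zeros_like(k),kk,-1,1,-1)
        out.append(fitbracket(c,k,w[:2]))
    return out
def standT(p): return R.from_euler("z",p[2]), np.array([p[0],p[1],0.])
E
python3 - <<'E'
from h import *
import pickle,json
P=pickle.load(open("P.pkl","rb")); C=P["chute"];S=P["stand"];M=P["mat"]
d=lambda *a:np.array(a)/2.307+[140,140]
pts=[(.262,.027,.009),(.262,-.027,.009),(.19,.005,.016),(.19,.023,.016),(0,.005,.016),(0,-.021,.009)]
ch,r=solve([C]*6,pts,[(179,91),(231,47),(252,147),(238,152),(337,251),(353,237)],chuteT,[.372,.24,.55])
print("chute",ch.round(4),r.round(1).tolist())
# stand frame: origin midway between seats, z=0 bench
t=.251;pts=[(-.022,.07,t-.002),(-.022,-.07,t-.002),(.03,-.12,.012)]+[(.03,.12,.012),(.03,-.12,.012),(.15,-.12,.012),(.15,.12,.012)]
u=d((373,222),(545,222),(538,180),(375,180))
stp,r=solve([S]*3+[SD]*4,pts,[(279,21),(370,166),(389,156)]+list(u),standT,[.586,-.293,-.97])
print("stand",stp.round(4),r.round(1).tolist())
for s in(.07,-.07): print("seat",(standT(stp)[0].apply([0,s,.2335])+standT(stp)[1]).round(4))
for a,b in [((236,234),(308,254)),((367,196),(378,265))]:
    w=hit(S,[a,b],.125);print("bar",w.mean(0).round(4),np.linalg.norm(w[1]-w[0]).round(4),np.degrees(np.arctan2(*(w[1]-w[0])[1::-1])).round(1))
B=brackets(M)
for b in B: print(round(b[0],3),round(b[1],3),b[2].round(4).tolist())
# overlay
def draw(c,segs,n,crop,size):
    im=c["color"][:,:,::-1].copy();sc=size[0]/(crop[2]-crop[0]);im=cv2.resize(im[crop[1]:crop[3],crop[0]:crop[2]],size,interpolation=cv2.INTER_CUBIC)
    for s in segs:
        uv=(proj(c,s)-crop[:2])*sc;cv2.polylines(im,[np.round(uv).astype(np.int32)],False,(0,0,255),1)
    return im
Rc,tc=chuteT(ch);w=lambda *a:Rc.apply(np.array(a)/1000)+tc
cs=[w((0,-19,0),(190,-19,0),(262,-25,0),(262,25,0),(190,19,0)),w((0,5,16),(190,5,16),(190,24,16),(0,24,16),(0,5,16)),w((0,-19,9),(190,-19,9),(262,-25,9))]
Rs,ts=standT(stp);ss=[]
for y in(-70,70): ss.append(Rs.apply(np.array([(-22,y,251),(-22,y,225),(0,y,225),(20,y,241),(85,y,241)])/1000)+ts)
ss.append(Rs.apply(np.array([(30,-120,12),(30,120,12),(150,120,12),(150,-120,12),(30,-120,12)])/1000)+ts)
im=np.vstack([draw(C,cs,"",(160,30,400,280),(384,400))[:300],])
im=np.hstack([draw(C,cs,"",(160,30,400,270),(400,400)),draw(S,ss,"",(240,0,500,260),(400,400))])
bs=[R.from_euler("z",b[2][2]).apply(np.array(q))+[b[2][0],b[2][1],.015] for b in B for q in ([(-.015,-.005,.015),(.015,-.005,.015),(.015,.005,.015),(-.015,.005,.015),(-.015,-.005,.015)],[(-.015,.029,-.007),(.015,.029,-.007)])]
cv2.imwrite("pics/ov1.png",im)
cv2.imwrite("pics/ov2.png",draw(M,bs,"",(200,50,480,270),(764,600)))
json.dump(dict(ch=ch.tolist(),st=stp.tolist()),open("f.json","w"))
E
```

```text
chute [0.3855 0.2413 0.5548] [[-0.0, -1.5], [-0.3, 4.0], [0.9, -3.2], [-0.3, 2.0], [0.4, -0.6], [-0.5, 0.3]]
stand [ 0.5884 -0.2982 -0.975 ] [[-0.2, -0.2], [-0.7, 0.4], [3.0, 1.4], [-0.7, -1.7], [0.8, -2.5], [-0.6, -2.0], [-1.0, -1.2]]
seat [ 0.6463 -0.259   0.2335]
seat [ 0.5304 -0.3375  0.2335]
bar [ 0.3991 -0.2085  0.125 ] 0.1027 -106.8
bar [ 0.4166 -0.3466  0.125 ] 0.1007 -168.6
0.019 0.019 [0.6339, -0.0049, 1.3398]
0.035 0.035 [0.6149, -0.105, 0.6084]
0.043 0.043 [0.6021, 0.091, 1.3975]
0.051 0.051 [0.4831, -0.0158, 0.4707]
0.042 0.042 [0.4502, -0.0941, 5.2619]
0.053 0.053 [0.4599, 0.0949, 0.4097]
```

View pics/ov1.png

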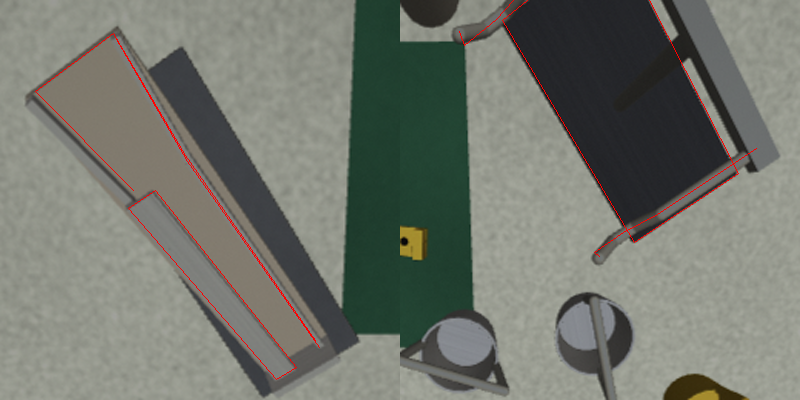

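View pics/ov2.png

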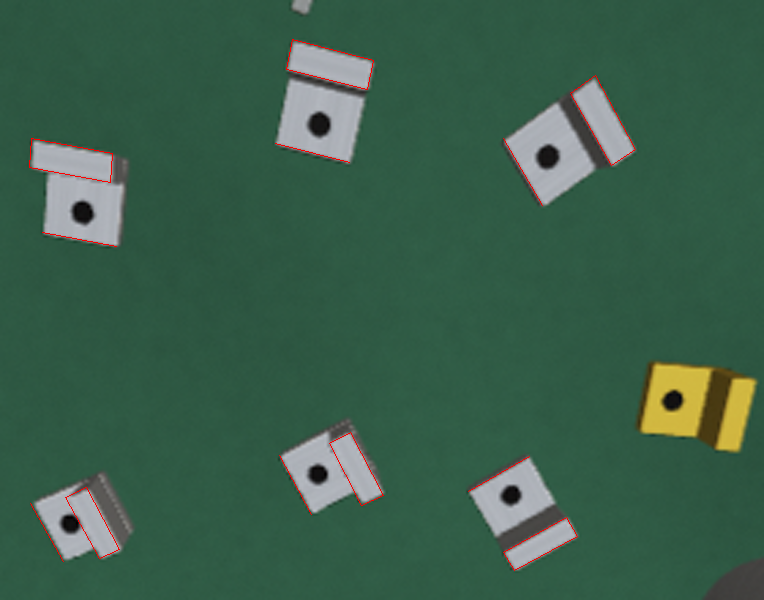

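The overlays match the chute, the hooks and all six brackets to within a few mm. Next I hang the pails, bringing each in from the front so the hook passes under its bar.

```bash
cat >> h.py <<'E'
import json
try: F=json.load(open("f.json"))
except Exception: F={}
def hang(bar,bdir,hook,side,flip,dx=-.003,dry=False):
    """bar xy centre, bar direction angle, hook y sign, pinch side along bar, tool half-turn"""
    Rs,ts=standT(F["st"]); hd=F["st"][2]+np.pi/2
    bd=bdir+np.pi*round((hd-bdir)/np.pi)
    g=np.r_[np.array(bar)+side*.028*np.array([np.cos(bd),np.sin(bd)]),0]
    t1=down(bd-np.pi/2+flip*np.pi); t2=down(hd-np.pi/2+flip*np.pi)
    W=lambda x,z:Rs.apply([x,hook*.07+side*.028,.2335-.019+z])+ts
    poses=[(g+[0,0,.20],t1),(g+[0,0,.106],t1),(g+[0,0,.26],t1),(W(-.15,.03),t2),(W(dx,.03),t2),(W(dx,.001),t2),(W(dx,.1),t2)]
    if dry: return [None if (q:=ctrl.inverse_kinematics(p,r.as_quat())) is None else q for p,r in poses]
    Q=lambda i:(poses[i][0],poses[i][1].as_quat())
    ctrl.command_gripper(.05); ctrl.movep(*Q(0)); ctrl.servo_line(*Q(1),rate=.12)
    ctrl.command_gripper(0,70); print("grip",ctrl.read_opening(),ctrl.read_grasp_force())
    ctrl.servo_line(*Q(2),rate=.15); print("lift",ctrl.read_opening(),ctrl.read_contact_force())
    ctrl.movep(*Q(3)); ctrl.pause(.3); return Q
E
python3 - <<'E'
from h import *
ctrl.movep([.45,-.1,.38],down(-np.pi/2).as_quat())
for nm,bar,bd,hk in [("B",(.3991,-.2085),-1.864,1),("A",(.4166,-.3466),-2.943,-1)]:
    for s in(1,-1):
        for f in(0,1):
            q=hang(bar,bd,hk,s,f,dry=True);print(nm,s,f,[x is not None for x in q],[round(float(x[6]),2) for x in q if x is not None])
E
```

```text
B 1 0 [True, True, True, True, True, True, True] [-0.03, -0.09, 0.01, -0.88, -0.69, -0.69, -0.69]
B 1 1 [True, True, True, True, True, True, True] [-2.48, -2.31, -2.49, 1.7, 1.94, 1.91, 2.0]
B -1 0 [True, True, True, True, True, True, True] [0.12, 0.06, 0.14, -0.8, -0.63, -0.63, -0.62]
B -1 1 [True, True, True, True, True, True, True] [-2.79, -2.72, -2.83, 1.76, 1.97, 1.94, 2.03]
A 1 0 [True, True, True, True, True, True, True] [-0.73, -0.72, -0.73, -0.66, -0.51, -0.52, -0.51]
A 1 1 [True, True, True, True, True, True, True] [1.68, 1.51, 1.77, 1.89, 2.05, 2.01, 2.12]
A -1 0 [True, True, True, True, True, True, True] [-0.64, -0.63, -0.65, -0.55, -0.42, -0.43, -0.42]
A -1 1 [True, True, True, True, True, True, True] [1.74, 1.55, 1.85, 2.0, 2.11, 2.08, 2.19]
```

```bash
cat >> h.py <<'E'
def finish(Q):
    ctrl.servo_line(*Q(4),rate=.12); print("over",np.round(ctrl.read_contact_force(),1))
    ctrl.servo_line(*Q(5),rate=.06); print("down",np.round(ctrl.read_contact_force(),1),ctrl.read_opening())
    ctrl.command_gripper(.03); ctrl.pause(.5)
    ctrl.servo_line(*Q(6),rate=.12); print("t",ctrl.read_time_s())
E
python3 - <<'E'
from h import *
Q=hang((.3991,-.2085),-1.864,1,-1,0)
c=wrist(); save(c,"pre1"); print(np.round(ctrl.read_contact_force(),1))
c=vision.capture("side"); save(c,"pre1s",(260,120,420,240),(800,600))
E
```

```text
grip 0.0061762968616618985 68.35965871810913
lift 0.006680275845775818 [-0.11642369  0.78625265 -2.26525441]
[ 0.1  0.7 -2. ]
```

View pics/pre1.png

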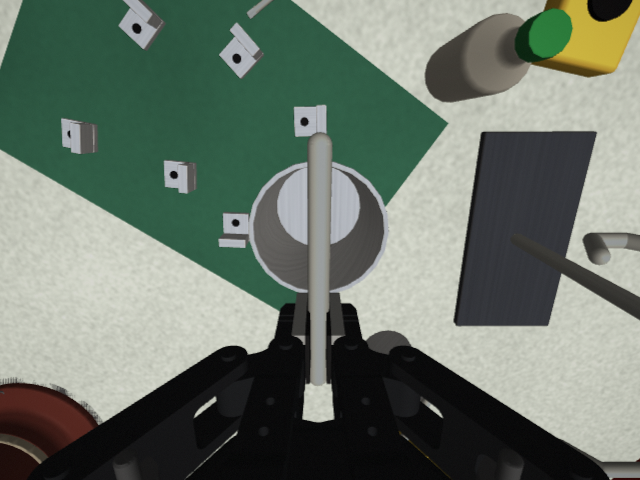

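Pail B is held level, with its bar along columns ~318, rows 140–385. The hook tip shows at (600,245), roughly in line with the bar's middle. I check the predicted tip against the picture and then go on.

Run:
```python
from h import *
Rs,ts=standT(F["st"]);c=wrist()
print("pred tip",proj(c,Rs.apply([[-.022,.07,.249],[-.022,.07,.225],[.085,.07,.241]])+ts).round(0))
# bar ends seen -> along-bar offset
w=hit(c,[(320,140),(317,385)],.2335+.03); print("bar in stand frame",(Rs.inv().apply(w-ts)).round(4))
```

```text
pred tip [[603. 256.]
 [565. 239.]
 [817. 250.]]
bar in stand frame [[-0.1485  0.1203  0.2635]
 [-0.1498  0.012   0.2635]]
```

```bash
cat > hh.py <<'E'
from h import *
def QQ(hook,side,flip,dx=-.003):
    Rs,ts=standT(F["st"]); hd=F["st"][2]+np.pi/2; t2=down(hd-np.pi/2+flip*np.pi)
    W=lambda x,z:Rs.apply([x,hook*.07+side*.028,.2335-.019+z])+ts
    P={4:W(dx,.03),5:W(dx,.001),6:W(dx,.1)}
    return lambda i:(P[i],t2.as_quat())
E
python3 - <<'E'
from hh import *
finish(QQ(1,-1,0))
c=vision.capture("side"); save(c,"hung0",(280,130,420,235),(800,600))
E
```

```text
over [ 0.6  0.3 -2.2]
down [ 0.2  0.5 -1.9] 0.006468495394726635
t 17.575
```

View pics/hung0.png

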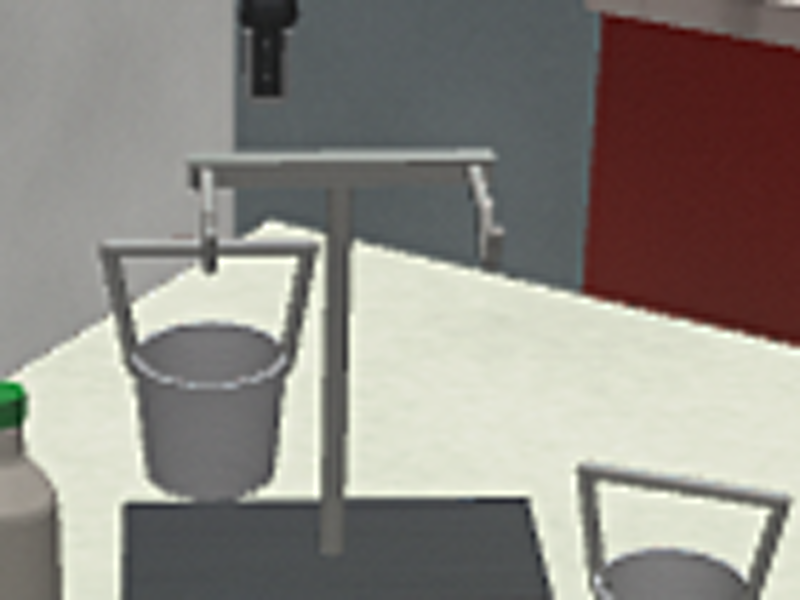

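Pail B hangs level on the left hook, its bar in the hook at (210,245). Next is pail A on the right hook.

Run:
```python
from hh import *
Rs,ts=standT(F["st"])
ctrl.servo_line(Rs.apply([-.15,.04,.33])+ts,rate=.3)
c=wrist(); save(c,"x")
Q=hang((.4166,-.3466),-2.943,-1,-1,0)
c=wrist(); print(np.round(ctrl.read_contact_force(),1))
finish(Q)
c=vision.capture("side"); save(c,"hung1",(280,130,420,235),(800,600))
```

```text
grip 0.006295122059033629 68.37586641311646
lift 0.006644236897556219 [-0.33993479  0.6489355  -2.31034165]
[ 0.2 -0.6 -2.8]
over [-0.2 -1.1 -2. ]
down [ 0.5 -0.4 -2.1] 0.006818886027445579
t 27.075
```

View pics/hung1.png

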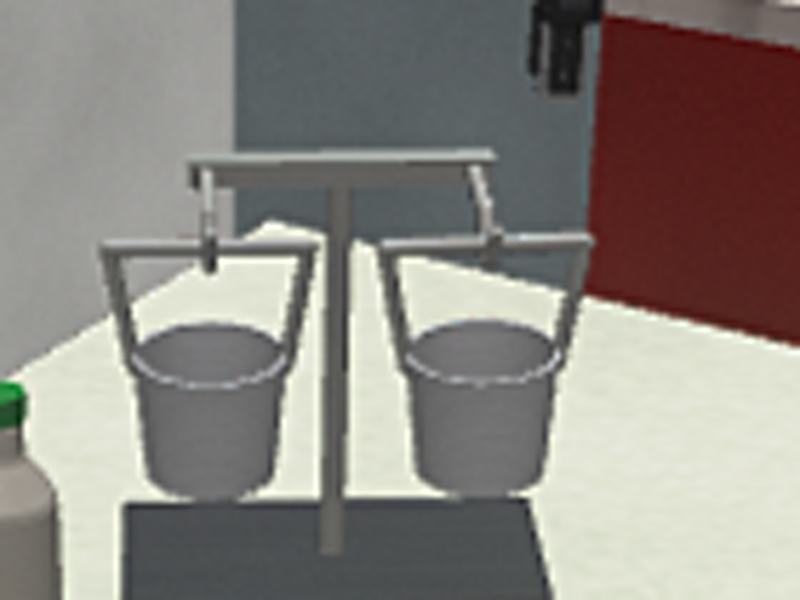

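Both pails hang level, with bars at (210,245) and (488,243). Before the brackets I check how close the driver tip is to bracket (0.634,-0.005), and test IK for each grasp and placing.

```bash
cat >> hh.py <<'E'
OP=.03
CX,CY,CZ=.226,-.012,.0015
def poses(b,flip,zg=.011):
    x,y,a=b; t1=down(a+np.pi/2+flip*np.pi); Rc,tc=chuteT(F["ch"])
    sg=-1 if flip else 1
    m=np.c_[np.cross([0,sg,0],[0,0,-1]),[0,sg,0],[0,0,-1]]; t2=Rc*R.from_matrix(m)
    W=lambda z:Rc.apply([CX,CY,zg+CZ+z])+tc
    return [(np.array([x,y,.10]),t1),(np.array([x,y,zg]),t1),(np.array([x,y,.16]),t1),(W(.07),t2),(W(0),t2),(W(.07),t2)]
def check(b,flip):
    try: q=[ctrl.inverse_kinematics(p,r.as_quat()) for p,r in poses(b,flip)]
    except Exception: return None
    return None if any(k is None for k in q) else q
LOOK=([.50,0,.25],down(-np.pi/2).as_quat())
def one(b,flip):
    P=[(p,r.as_quat()) for p,r in poses(b,flip)]
    ctrl.command_gripper(OP); ctrl.movep(*P[0]); ctrl.servo_line(*P[1],rate=.12)
    print("at",np.round(ctrl.read_contact_force(),1),end=" ")
    ctrl.command_gripper(0,50); print("grip",round(ctrl.read_opening(),4),end=" ")
    ctrl.servo_line(*P[2],rate=.2); print("lift",round(ctrl.read_opening(),4),end=" ")
    ctrl.movep(*P[3]); ctrl.servo_line(*P[4],rate=.08); print("place",np.round(ctrl.read_contact_force(),1))
    ctrl.command_gripper(.03); ctrl.pause(.2); ctrl.servo_line(*P[5],rate=.2)
E
python3 - <<'E'
from hh import *
import pickle
Rs,ts=standT(F["st"]); M=pickle.load(open("P.pkl","rb"))["mat"]
print("tip",hit(M,[(311,50),(320,22)],.006).round(4))
ctrl.servo_line(Rs.apply([-.1,-.07,.36])+ts,rate=.3)
ctrl.movep(*LOOK); ctrl.pause(.2); c=wrist(); B=brackets(c)
for b in B:
    print(b[0].round(3),b[2].round(4).tolist(),end=" ")
    for f in(0,1):
        q=check(b[2],f); print(f,None if q is None else [round(float(k[6]),2) for k in q[1::3]],end=" ")
    print()
E
```

```text
tip [[ 0.659   0.0049  0.006 ]
 [ 0.6838 -0.0043  0.006 ]]
0.022 [0.6338, -0.0047, 1.349] 0 [-2.67, 0.28] 1 [-0.54, -1.75] 
0.03 [0.6146, -0.1051, 0.6073] 0 [1.4, 0.28] 1 [-0.92, -1.75] 
0.04 [0.602, 0.0907, 1.4083] 0 [-2.59, 0.28] 1 [-0.66, -1.75] 
0.048 [0.4841, -0.0152, 0.5221] 0 [0.89, 0.28] 1 [-1.19, -1.75] 
0.042 [0.45, -0.0942, 5.2633] 0 [0.1, 0.28] 1 [-2.28, -1.75] 
0.054 [0.4598, 0.0946, 6.6935] 0 [0.5, 0.28] 1 [-1.53, -1.75]
```

Run:
```python
from hh import *
b=[0.4841,-0.0152,0.5]
one(b,0); ctrl.pause(.3)
c=wrist(); save(c,"b1w"); print(ctrl.read_time_s())
c=vision.capture("side"); s=cv2.resize(c["color"][300:400,150:310,::-1],(800,500),interpolation=cv2.INTER_CUBIC); cv2.imwrite("pics/b1s.png",s)
```

```text
at [0.1 0.3 0.4] grip 0.0086 lift 0.0091 place [-0.   0.6 -1. ]
37.25
```

View pics/b1w.png

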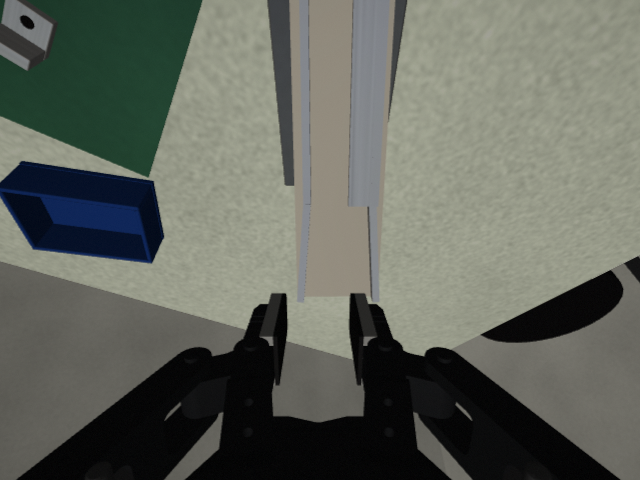

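The bracket slid down and out of the loading zone. The grip centre sits left of the channel middle, as intended. I carry on with the next one, refitting from a fresh look.

```bash
cat >> hh.py <<'E'
def look():
    ctrl.movep(*LOOK); ctrl.pause(.15); c=wrist(); B=brackets(c)
    print("seen",[(round(float(b[0]),3),*b[2].round(3).tolist()) for b in B]); return [b[2] for b in B]
def near(B,xy): return min(B,key=lambda b:np.hypot(*(b[:2]-xy)))
E
python3 - <<'E'
from hh import *
B=look(); b=near(B,(.45,-.094)); one(b,0)
ctrl.pause(.3); ctrl.movep([.43,.20,.33],down(-np.pi/2).as_quat()); ctrl.pause(.1); c=wrist(); save(c,"b2w",(150,0,450,280),(640,600)); print(ctrl.read_time_s())
E
```

```text
seen [(0.023, 0.634, -0.005, 1.348), (0.024, 0.615, -0.105, 0.611), (0.037, 0.602, 0.091, 1.393), (0.04, 0.45, -0.094, 5.258), (0.056, 0.46, 0.094, 6.684)]
at [-0.4  0.9 -0.5] grip 0.0086 lift 0.009 place [-0.2 -0.3 -1. ]
49.4917
```

View pics/b2w.png

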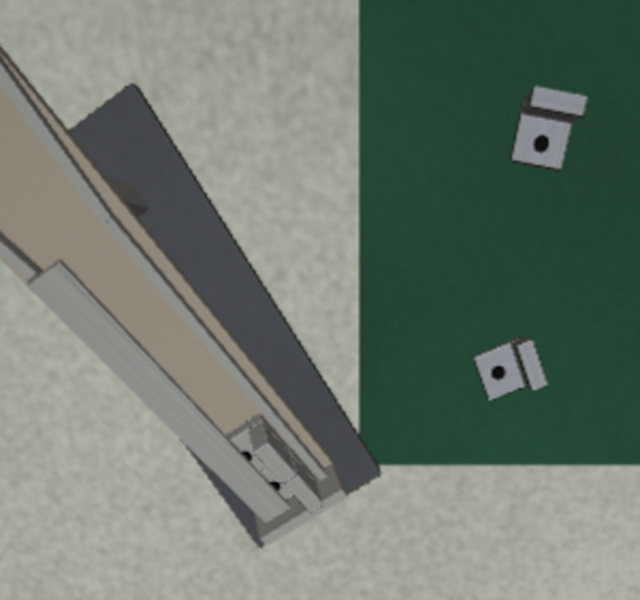

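Two brackets are queued at the stop, at (250,450) and (290,490), with feet under the lip. I do the remaining four, taking a fresh look before each.

Run:
```python
from hh import *
import hh
for xy,f in [((.46,.094),0),((.602,.091),1),((.615,-.105),0),((.634,-.005),1)]:
    B=look(); b=near(B,xy).copy()
    if np.hypot(*(b[:2]-xy))>.015: print("moved",b); 
    if check(b,f) is None: f=1-f
    if xy[0]==.634:
        hh.OP=.023; b[:2]-=.005*np.array([np.cos(b[2]),np.sin(b[2])])
    one(b,f); print(ctrl.read_time_s())
ctrl.movep([.46,.22,.33],down(-np.pi/2).as_quat()); ctrl.pause(.1); c=wrist(); save(c,"b6w",(150,0,550,300),(800,600))
print(len(brackets(c)))
```

```text
seen [(0.02, 0.634, -0.005, 1.337), (0.033, 0.615, -0.105, 0.617), (0.039, 0.602, 0.091, 1.381), (0.058, 0.46, 0.095, 0.455)]
at [-0.  -0.1 -0. ] grip 0.0088 lift 0.0085 place [ 0.1 -0.   0.4]
57.6083
seen [(0.022, 0.634, -0.005, 1.328), (0.023, 0.615, -0.105, 6.899), (0.034, 0.602, 0.091, 1.395)]
at [0.3 0.3 0.4] grip 0.0091 lift 0.0088 place [ 0.1  0.7 -0.8]
65.7083
seen [(0.018, 0.634, -0.005, 1.344), (0.03, 0.615, -0.105, 0.607)]
at [-0.4  1.6  0.5] grip 0.0086 lift 0.0089 place [ 0.2 -0.4 -0. ]
75.2917
seen [(0.024, 0.634, -0.005, 1.344)]
at [-0.   0.   0.1] grip 0.0087 lift 0.0088 place [-0.  -0.2 -0.6]
83.7917
0
```

View pics/b6w.png

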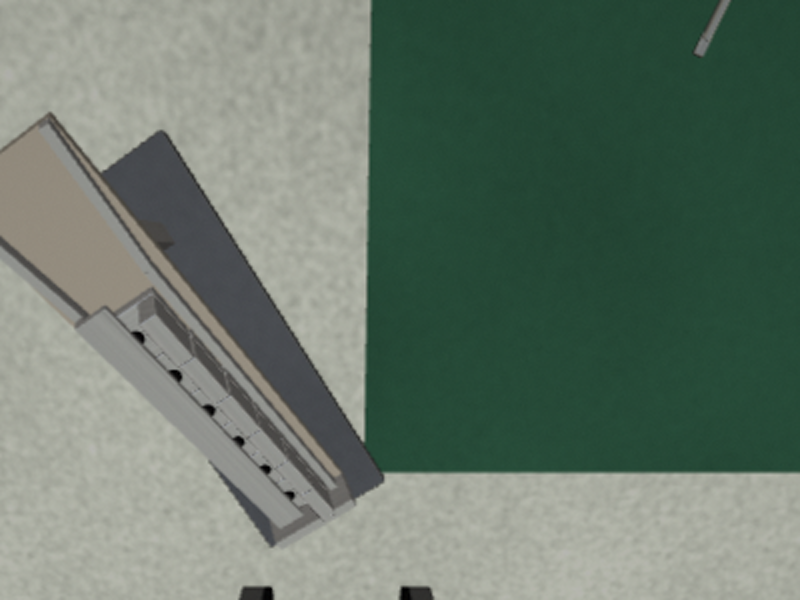

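All six brackets are queued under the lip, holes from (137,338) to (290,495), and the grey ones are off the mat. One last check of the stand and bystanders before handing in.

Run:
```python
from h import *
c=vision.capture("side"); save(c,"fin",(150,130,430,390),(646,600)); print(ctrl.read_time_s(),ctrl.read_opening())
```

```text
84.9 0.03009420704368248
```

View pics/fin.png

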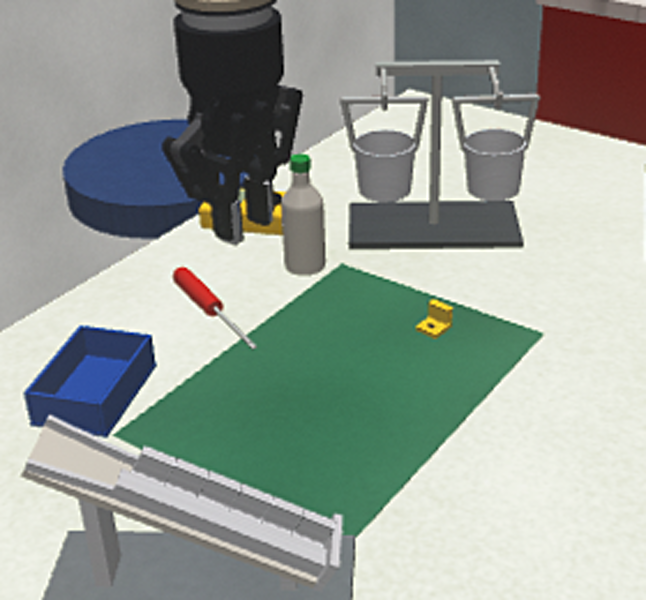

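Both pails hang level at (385,165) and (493,165), and the six webs queue along (145,450)–(340,520). The tray, bottle, driver and yellow bracket are where they were, and the gripper is clear of everything.

```bash
python3 -c "
from bench import job
print(job.sign_off())"
```

```text
the job is handed in; nothing more can be done
None
```

All six brackets are queued in the chute under the lip, both pails hang level on their hooks, nothing else was disturbed, and the job was handed in at about 85 s (sign-off returned no verdict).

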